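# Load the skewer with the spacer rings

### The arm

A 6-joint arm with a two-finger parallel gripper is mounted at the origin on the work surface. World frame = base frame: x ahead of the robot, y to its left, z up, the work surface at z = 0. Lengths are in m, angles in rad, forces in N, time in s.
With the tool pointing down it reaches from about 0.375 to 0.9 m from the base axis. Payload 3.1 kg.
Tool frame: the origin (TCP) lies between the finger pads; the fingertips stand manip.finger_overhang ahead of it and the grasp point (between the pads) lies 5 mm behind it (manip.finger_overhang is the distance from the TCP to the fingertips, in m); z points along the fingers, y is the line along which they close (so a half turn about z gives the same grasp; the last joint's range is limited). The gripper opens to 85 mm and grips with 20 to 120 N. Pads are 22 mm wide; open, the fingers measure 114 mm over their backs; the gripper's body (76 mm by 85 mm) begins 54 mm behind the grasp point. The pads swing forward as they close: fully open they stand 13 mm farther back than shut.
Start: joints at [-1.409, 0.527, 1.433, -0, 1.181, -0.178], TCP at [0.208, -0.589, 0.245] pointing down, gripper open.
Joint ranges: [-3.08, 3.08], [-0.75, 2.2], [0.22, 2.44], [-1.43, 4.57], [0, 2.65], [-2.85, 2.85]. Speed limits (rad/s): [2.79, 2.79, 3.14, 3.14, 3.14, 3.14].

### API

Orientations are given as a unit quaternion [x, y, z, w].
In Python, from station import manip gives the robot as it stands.
- The arm moves only by the tool drive_tool, never from a script. Its argument "plan" is a list of rows, each a list of 7 numbers: the shift along the tool's x, y, z in m, then the turn, a rotation vector about the tool's x, y, z in degrees, then the opening, from -1 (shut) to 1 (fully open). In form: [[x, y, z, wx, wy, wz, gripper], ...]. A call has 1 to 10 rows; each row shifts and turns the commanded pose from where the row before left it, along the tool's axes as they then stand; what a row does not reach is not made up. A row lasts 1/10 s, in which the tool goes at most 50 mm and 8.59 degrees, less where a joint would pass 70% of its speed; a pose out of reach is approached as far as the arm can. A call is refused whole if a number of a shift passes 0.05 or a number of a turn 8.59, either way. A call with a gripper value outside its range is refused whole. The fingers move at their own pace and stop on an object; "newtons" is the grip in N (left out, the last holds). Time passes only in rows, so rows that do not move let the fingers close. It gives the time, the measured TCP pose, the force, the opening and the grip force at its end, in the units of the state.
- manip.sense(): the state, without advancing time (a new reading comes with each control period).
- manip.snapshot(name): name is "side" or "top"; returns a dict with "image" (400x640x3 uint8, red, green, blue), "z_map" (400x640 float32, m along the optical axis (not along the pixel's ray), 0 where there is no reading), "fov_y" (degrees; the focal length in pixels is half the picture's height over the tangent of half this angle, whatever the lens; pixels are square), "cx", "cy" (the principal point, pixels), "k1" (the pictures are not rectified: a ray, as slopes to the right and down, at radius r is drawn at 1 + k1 r^2 times it, then the intrinsics apply), "extrinsics" (4x4, takes a point from camera to world coordinates). Camera axes: x right, y up, looking along -z (the intrinsics and any distortion apply to the point x, -y, -z); pixel columns grow to the right and rows downward; lengths in m; the calibration is good to about 2 mm. A picture is of the moment at which its call begins.
- manip.sign_off(): hands the job in; it is judged then, once.
The state is a dict: "t": time; "q": joint angles; "qd": joint speeds; "tau": joint torques, N m; "tcp_pos": TCP position; "tool_rot": TCP orientation; "force": force on the tool from outside, world axes, zero at the start; "ft_torque": the same for the moment, N m; "finger_gap": opening from 0.0 (shut) to 1.0 (fully open); "gripper_force": force on a finger pad.
Only numpy, scipy, OpenCV 4.12 (cv2) and the standard library are available. Lean on these libraries where they do the work, as an engineer would, in place of code of your own. Each camera call takes 0.05 s, during which the arm holds its last target. There are 200 camera calls.

### The job

Take the wooden-handled skewer from its steel rest, run it through all three ceramic rings standing in the caddy's tray and keep pushing, gently but firmly, until its collar has closed the rings up with no gaps and you feel the sprung red stop behind them just begin to yield. Then lift the three rings off together on the skewer and lay it, still carrying them side by side, back in its rest as it lay before, and let go. Do not touch the rings with the gripper, never push hard (half of squashing that spring flat is too much), and leave the fork, spatula and spice jar alone.

Things in the scene. Friction and masses are not known exactly. Their poses are not given: they have to be found in the camera images.
- skewer: The short skewer, 90 g. Origin: on its axis at the front face of the collar; x runs along the rod to the point; z up as it lies. Round steel rod 7 mm in diameter from x = 0 to 100 mm, then a cone to a 2 mm blunt point at x = 110 mm. Steel collar 30 mm in diameter from x = -4 to 0 mm. Square wooden handle 16 x 16 mm from x = -134 to -4 mm.
- skewer_tip (a point): The point of the skewer, on its axis, 110 mm ahead of the collar face.
- skewer_grip (a point): The place to grip the handle from above: on the skewer's axis, 85 mm behind the collar face. Gripped nearer the collar, the fingers (they reach below the tray's sides) would run into the tray at the end of the push; much farther back is the rest's saddle.
- rest: Fixed dark steel skewer rest, base 235 x 50 mm, 8 mm thick. Origin: on the ledge below the collar face of a properly laid skewer; x the way the skewer points; z up. The laid skewer is level, its axis 60 mm above the ledge. Between the rear saddle and the front V is free room: the rings hang between the collar and the V.
- rest_saddle (a point): Rear saddle of the rest for the handle: this point is on the axis of the laid skewer, 115 mm behind the rest's origin. Saddle 10 mm long, its top 52 mm above the ledge, side cheeks about 20 mm apart at the bottom, splayed outward, up to 70 mm high.
- rest_v (a point): Front V notch of the rest for the rod: this point is on the axis of the laid skewer, 88 mm ahead of the rest's origin. The notch is 6 mm thick, its arms up to 74 mm above the ledge and about 38 mm apart at the top.
- tray: Fixed black plastic caddy, its tray drawn out. Origin: on the ledge under the middle of the tray's open front edge; x is the way to push the skewer, level; z up. Tray: a V trough from x = 0 to 200 mm, 74 mm wide, sides 39 mm high. The rings stand in it in any order, 2 to 10 mm apart, centres about 13, 37 and 61 mm from the front edge. Caddy box: x = 200 to 300 mm, 148 mm wide, 105 mm high.
- tray_axis (a point): Point on the common hole axis of the three rings, above the tray's front edge and centre line, 45 mm above the ledge. The axis runs level along the tray's x.
- stop_zone (a point): Most forward place, on the hole axis, of the red stop's face: 76 mm from the tray's front edge. The stop is clamped anywhere from here to 34 mm farther (not reported: feel it). Two upright cheeks, 40 mm wide over all, 66 mm high, with an open-topped 14 mm slot for the rod. Sprung along x, 6 N per mm, flat after 6 mm (36 N). A push of about 6 N is right; 3 N at least, 18 N at most.
- ring_a: Blue ceramic spacer ring, 40 mm outside diameter, 18 mm thick, round hole 12 mm in diameter, about 40 g; stands on edge in the tray. Origin: centre of the hole, mid-thickness. Its x axis is the hole axis.
- ring_b: White ceramic spacer ring, 40 mm outside diameter, 18 mm thick, round hole 12 mm in diameter, about 40 g; stands on edge in the tray. Origin: centre of the hole, mid-thickness. Its x axis is the hole axis.
- ring_c: Terracotta-coloured ceramic spacer ring, 40 mm outside diameter, 18 mm thick, round hole 12 mm in diameter, about 40 g; stands on edge in the tray. Origin: centre of the hole, mid-thickness. Its x axis is the hole axis.
- fork: Bystander: steel meat fork with dark wooden handle, about 320 mm long, 32 mm wide, lying flat. Origin: under its middle; x towards the prongs.
- spatula: Bystander: green hard silicone spatula, 250 mm long, blade 60 mm wide, lying flat. Origin: under its centre line, 145 mm from the handle end; x towards the blade.
- jar: Bystander: squat amber glass spice jar with steel cap, 54 mm in diameter, 62 mm high. Origin: centre of its underside.
Mind the look-alikes: they are no part of the job. What is meant by the skewer is not green or pink, and is the larger of those in its own colour.

How it is judged:
On the way, in this order (a step that is already met when the one before it is completed fails the run):
1. the rod runs through all three rings, still in the tray, closed up against the collar (farthest ring's centre within 49 mm of the collar face), and the skewer presses on them with at least 3 N (x of ring_a in the frame of skewer between 0.005 and 0.049 m and y of ring_a in the frame of skewer between -0.007 and 0.007 m and z of ring_a in the frame of skewer between -0.007 and 0.007 m and height (world z) of each of ring_a, ring_b, ring_c below 0.055 m and x of ring_b in the frame of skewer between 0.005 and 0.049 m and y of ring_b in the frame of skewer between -0.007 and 0.007 m and z of ring_b in the frame of skewer between -0.007 and 0.007 m and x of ring_c in the frame of skewer between 0.005 and 0.049 m and y of ring_c in the frame of skewer between -0.007 and 0.007 m and z of ring_c in the frame of skewer between -0.007 and 0.007 m and (contact force between skewer and ring_a above 3 N or contact force between skewer and ring_b above 3 N or contact force between skewer and ring_c above 3 N)), for 0.2 s.
2. all three rings hang on the skewer, lifted clear of the tray (hole centres above 85 mm) (x of ring_a in the frame of skewer between 0.005 and 0.085 m and y of ring_a in the frame of skewer between -0.007 and 0.007 m and z of ring_a in the frame of skewer between -0.007 and 0.007 m and height (world z) of each of ring_a, ring_b, ring_c above 0.085 m and x of ring_b in the frame of skewer between 0.005 and 0.085 m and y of ring_b in the frame of skewer between -0.007 and 0.007 m and z of ring_b in the frame of skewer between -0.007 and 0.007 m and x of ring_c in the frame of skewer between 0.005 and 0.085 m and y of ring_c in the frame of skewer between -0.007 and 0.007 m and z of ring_c in the frame of skewer between -0.007 and 0.007 m), for 0.2 s.
At the end, for the whole second after the job is handed in: The skewer lies at rest and released in its rest, point forward (collar within 12 mm along and 8 mm across of the proper place, axis 54 to 66 mm high, aligned within 0.08 rad), and all three rings are on its rod between the collar and the front V (centres 5 to 78 mm from the collar face), at rest (x of ring_a in the frame of skewer between 0.005 and 0.078 m and y of ring_a in the frame of skewer between -0.007 and 0.007 m and z of ring_a in the frame of skewer between -0.007 and 0.007 m and linear speed of each of ring_a, ring_b, ring_c, skewer below 0.02 m/s and x of ring_b in the frame of skewer between 0.005 and 0.078 m and y of ring_b in the frame of skewer between -0.007 and 0.007 m and z of ring_b in the frame of skewer between -0.007 and 0.007 m and x of ring_c in the frame of skewer between 0.005 and 0.078 m and y of ring_c in the frame of skewer between -0.007 and 0.007 m and z of ring_c in the frame of skewer between -0.007 and 0.007 m and x of skewer in the frame of rest between -0.012 and 0.012 m and y of skewer in the frame of rest between -0.008 and 0.008 m and z of skewer in the frame of rest between 0.054 and 0.066 m and x of skewer_tip in the frame of rest above 0.09 m and angle between the x axis of skewer and the x axis of rest, either way round below 0.08 rad and contact force between skewer and rest above 0.3 N); the robot touches nothing.
It fails at once if the gripper touches a ring (over 1 N) (contact force between the fingers and ring_a above 1 N or contact force between the fingers and ring_b above 1 N or contact force between the fingers and ring_c above 1 N).
It fails at once if the skewer presses a ring, or the tray and its stop, with more than 18 N (contact force between skewer and ring_a above 18 N or contact force between skewer and ring_b above 18 N or contact force between skewer and ring_c above 18 N or contact force between skewer and tray above 18 N).
It fails at once if fork, spatula or jar moved more than 15 mm, or the jar tipped (distance of any of fork, spatula, jar from where it was at the start of the episode above 0.015 m or angle between jar's own z axis and vertical above 0.4 rad).
It also fails if it takes over 69 s, if anything falls off the work surface, if the arm or the gripper's body presses on something with over 40 N, if the wrist force passes 120 N, or if a joint passes its speed limit or range.

## Working session

There is one attempt and no reset: what is moved stays moved. The work goes in short steps, Python scripts to look and compute and a tool call to move; the robot and the scene stay as the last step left them, time stands still between calls to the robot, and variables do not carry over. Pictures are saved under pics/ and viewed, at most 12 in all, crops included, and the job is handed in when it is done.

Besides the shell and the picture viewer there is one more tool, called as name(argument=value, ...) on one line, values as JSON. drive_tool: Moves the arm, as the interface text tells. Its arguments: {"type":"object","properties":{"plan":{"type":"array"},"newtons":{"type":"number"}},"required":["plan"]}

```bash
mkdir -p pics; cat > h.py <<'E'
import numpy as np, cv2
from station import manip
def snap(n):
    s=manip.snapshot(n); s['f']=200/np.tan(np.radians(s['fov_y'])/2); s['E']=np.array(s['extrinsics']); return s
def und(s,uv):
    K=np.array([[s['f'],0,s['cx']],[0,s['f'],s['cy']],[0,0,1]])
    # iterative inverse of 1+k1 r^2
    return cv2.undistortPoints(np.array(uv,float).reshape(-1,1,2),K,np.array([s['k1'],0,0,0,0.]))[:,0]
def rays(s,uv):
    p=und(s,uv); d=np.c_[p[:,0],-p[:,1],-np.ones(len(p))]
    return s['E'][:3,3], d@s['E'][:3,:3].T
def onz(s,uv,z):
    o,d=rays(s,uv); return o+d*((z-o[2])/d[:,2])[:,None]
def pts(s,uv):
    uv=np.array(uv,int).reshape(-1,2); o,d=rays(s,uv); return o+d*s['z_map'][uv[:,1],uv[:,0]][:,None]
def tri(s1,a,s2,b):
    o1,d1=rays(s1,[a]);o2,d2=rays(s2,[b]);d1=d1[0];d2=d2[0]
    t=np.linalg.lstsq(np.c_[d1,-d2],o2-o1,rcond=None)[0]
    A=o1+t[0]*d1;B=o2+t[1]*d2
    return (A+B)/2,np.linalg.norm(A-B)
def save(s,n,crop=None,k=1):
    im=s['image'][:,:,::-1]
    if crop: x0,y0,x1,y1=crop; im=im[y0:y1,x0:x1]
    cv2.imwrite('pics/'+n+'.png',cv2.resize(im,None,fx=k,fy=k,interpolation=cv2.INTER_CUBIC))
E
python3 - <<'E'
from h import *
for n in('side','top'):
    s=snap(n); save(s,n+'0',k=1.25); print(n,s['fov_y'],s['cx'],s['cy'],s['k1'],s['E'].round(3).tolist())
print(manip.sense(),manip.finger_overhang)
E
```

```text
side 51.36363067275732 315.64151200294395 194.62034173080525 -0.056236670409854944 [[0.995, 0.07, -0.071, 0.441], [-0.099, 0.758, -0.645, -0.748], [0.008, 0.649, 0.761, 0.804], [0.0, 0.0, 0.0, 1.0]]
top 42.77457099691838 325.5691009416223 192.19134265707564 -0.15072605542468562 [[0.0, 0.997, -0.08, 0.428], [-1.0, 0.002, 0.021, -0.126], [0.021, 0.08, 0.997, 1.338], [0.0, 0.0, 0.0, 1.0]]
{'t': 0.1, 'q': array([-1.40950252e+00,  5.28369795e-01,  1.43378320e+00,  7.28964856e-08,
        1.18140661e+00, -1.78516658e-01]), 'qd': array([-0.00015748, -0.00290332, -0.00193702, -0.00063632,  0.00030105,
        0.00172968]), 'tau': array([-1.40701554e-04, -4.43303239e+01, -1.78587109e+01, -1.67731828e-04,
        3.91122478e-03, -3.66929356e-06]), 'tcp_pos': array([ 0.2082342 , -0.58863077,  0.24443067]), 'tool_rot': array([ 9.85600321e-01,  1.69088853e-01,  8.50272189e-06, -9.83438440e-04]), 'force': array([-0.21657503, -0.33499675, -0.00168922]), 'ft_torque': array([ 0.00213349, -0.03878353, -0.00040965]), 'gripper_force': 0.0, 'finger_gap': 0.9969174448411108} 0.014
```

View pics/side0.png

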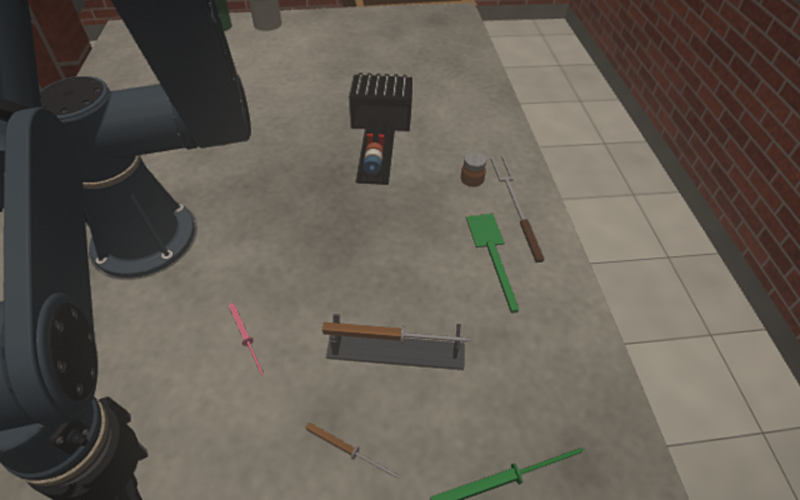

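View pics/top0.png

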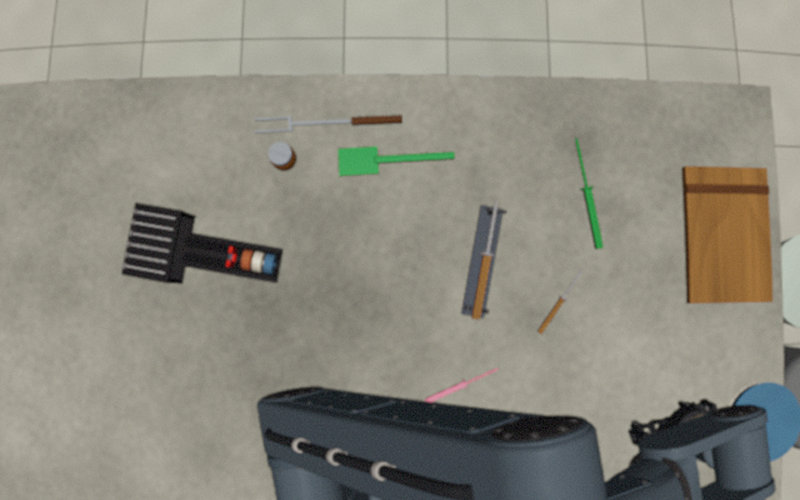

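Side view: wooden skewer in rest, collar at about (403,333) in the view scaled by 1.25; tray opening at (374,182), blue ring at (373,165). Top view: collar (490,254), tray front edge (279,263), blue ring (269,264).
Candidates for the skewer (top view, scaled): brown in the rest (485,280); small brown on the table (552,315); pink (462,387); green (590,215). I choose the brown one in the rest, which is the larger of its colour.

```bash
cat > m.py <<'E'
from h import *
def comp(s,lo,hi,box):
    h=cv2.cvtColor(s['image'],cv2.COLOR_RGB2HSV); m=cv2.inRange(h,lo,hi); M=np.zeros_like(m);x0,y0,x1,y1=box;M[y0:y1,x0:x1]=m[y0:y1,x0:x1]
    n,l,st,c=cv2.connectedComponentsWithStats(M); i=1+st[1:,4].argmax(); return l==i
def P(s,m): 
    v,u=np.nonzero(m&(s['z_map']>0)); return pts(s,np.c_[u,v]),np.c_[u,v]
if __name__=='__main__':
    np.set_printoptions(precision=4,suppress=True)
    S=snap('side');T=snap('top')
    boxS=dict(h=(250,245,330,280),tr=(280,90,340,150)); boxT=dict(h=(370,195,400,260),tr=(140,185,230,230))
    for s,n,b in((S,'S',boxS),(T,'T',boxT)):
        m=comp(s,(5,90,50),(20,255,255),b['h']); p,uv=P(s,m)
        print(n,'handle',m.sum(),p.mean(0),np.percentile(p,[2,50,98],axis=0).tolist())
        r=cv2.minAreaRect(uv.astype(np.float32)); print(r)
        for c,lo,hi in(('blue',(95,80,40),(120,255,255)),('white',(8,0,150),(40,75,255)),('terra',(5,90,60),(14,220,255)),('red',(0,200,60),(4,255,255))):
            try:
                m=comp(s,lo,hi,b['tr']);p,uv=P(s,m);print(n,c,len(uv),uv.mean(0),p.mean(0),'zmax',np.percentile(p[:,2],[5,95]))
            except Exception as e: print(c,e)
    save(S,'skew',(240,230,390,310),5); save(T,'tray',(90,155,240,235),5)
    # depth rasters
    v,u=np.mgrid[140:270,360:410]; p=pts(T,np.c_[u.ravel(),v.ravel()]); 
    np.save('cloudrest',p)
E
python3 m.py
```

```text
S handle 542 [ 0.4385 -0.3031  0.0667] [[0.3766968915211851, -0.3188646834803637, 0.05751000232029964], [0.43930041789039015, -0.3031383038748583, 0.06755390929330063], [0.4971182069626287, -0.2858048559457934, 0.07066856850646817]]
((288.965576171875, 264.4137878417969), (62.45020294189453, 9.467185020446777), 4.763641834259033)
S blue 29 [297.6897 126.8276] [0.4855 0.1252 0.0641] zmax [0.0605 0.0672]
S white 33 [298.6061 121.1212] [0.4898 0.1494 0.0638] zmax [0.0597 0.067 ]
S terra 70 [299.8    116.8714] [0.4948 0.1735 0.0589] zmax [0.0354 0.0664]
red attempt to get argmax of an empty sequence
T handle 349 [ 0.437  -0.3007  0.0673] [[0.37860064264042936, -0.3166433110635889, 0.055982499379518914], [0.4358470008266516, -0.3009692360891284, 0.06759862915911896], [0.49622591086833734, -0.2853202556917022, 0.0732466429885608]]
((384.6808776855469, 229.44528198242188), (7.237283229827881, 50.660980224609375), 9.727578163146973)
T blue 152 [215.4868 210.6776] [0.4839 0.1244 0.0543] zmax [0.0354 0.0668]
T white 171 [184.1813 187.2281] [ 0.5481  0.2201 -0.0006] zmax [-0.0056  0.0038]
T terra 139 [196.5468 207.1583] [0.4927 0.1729 0.0546] zmax [0.0293 0.0672]
T red 34 [184.8824 208.6471] [0.4893 0.2055 0.044 ] zmax [0.0271 0.0662]
```

View pics/skew.png

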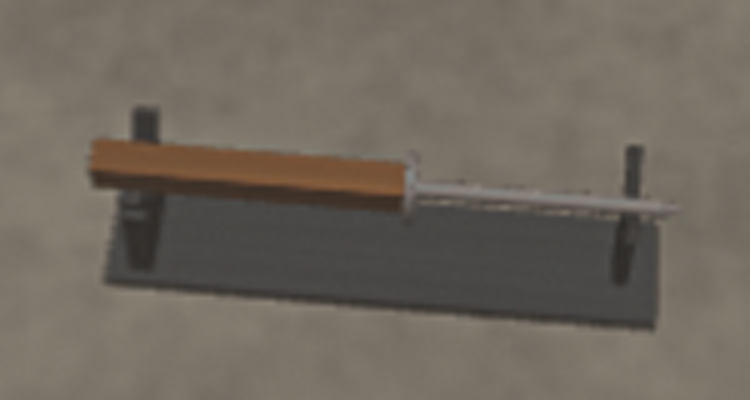

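View pics/tray.png

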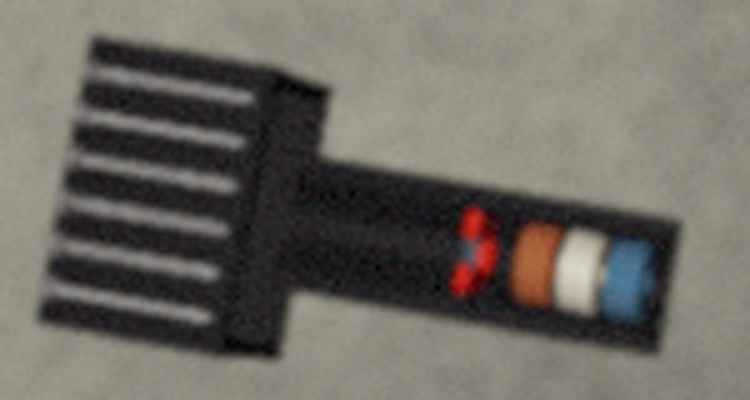

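```bash
cat > m2.py <<'E'
from m import *
np.set_printoptions(precision=4,suppress=True)
def line(p):
    vx,vy,x,y=cv2.fitLine(p.astype(np.float32),cv2.DIST_HUBER,0,1e-3,1e-3).ravel(); return np.degrees(np.arctan2(vy,vx)),(x,y)
for n,b,bt in(('side',(250,245,330,280),(275,90,345,150)),('top',(370,195,400,260),(140,180,235,235))):
    s=snap(n); m=comp(s,(5,90,50),(20,255,255),b); p,uv=P(s,m); v,u=np.nonzero(m)
    q=onz(s,np.c_[u,v],0.068)[:,:2]
    t=p[p[:,2]>.063]; print(n,'handle depth line',line(t[:,:2]),'z',np.median(t[:,2]),'rect',cv2.minAreaRect(q.astype(np.float32)))
    h=cv2.cvtColor(s['image'],cv2.COLOR_RGB2HSV)
    # tray: dark pixels
    M=np.zeros(m.shape,bool);x0,y0,x1,y1=bt;M[y0:y1,x0:x1]=(h[y0:y1,x0:x1,2]<70)
    p,uv=P(s,M)
    k=(p[:,2]>.0)&(p[:,2]<.05)&(p[:,1]<.26); r=cv2.minAreaRect(p[k][:,:2].astype(np.float32)); print('tray all',k.sum(),r,'box',cv2.boxPoints(r).tolist())
    k=(p[:,2]>.030)&(p[:,2]<.045)&(p[:,1]<.26);print('tray top',k.sum(),cv2.minAreaRect(p[k][:,:2].astype(np.float32)))
    q=p[k]; 
    for sgn in(0,1):
        a=q[(q[:,0]>.49+(q[:,1]-.16)*.1)==sgn]; print(' side',sgn,len(a),line(a[:,:2]),np.median(a[:,2]))
    # ring colours: top ridge points z>.06
    M=np.zeros(m.shape,bool);M[y0:y1,x0:x1]=1
    p,uv=P(s,M);k=(p[:,2]>.061)&(p[:,2]<.072)&(p[:,1]<.19);print('ring ridge',k.sum(),line(p[k][:,:2]),p[k].mean(0),np.percentile(p[k][:,1],[2,98]))
    # rest
    M[:]=0
    if n=='top': M[150:265,362:412]=1
    else: M[240:300,255:380]=1
    p,uv=P(s,M&(h[...,2]<110)&(h[...,1]<90)); k=(p[:,2]>.003)&(p[:,2]<.014); r=cv2.minAreaRect(p[k][:,:2].astype(np.float32)); print('base',k.sum(),r)
    print(' base line',line(p[k][:,:2]),np.median(p[k][:,2]))
    k=(p[:,2]>.05)&(p[:,2]<.08); print(p[k][np.argsort(p[k][:,0])][::max(1,k.sum()//25)])
E
python3 m2.py
```

```text
side handle depth line (np.float32(-10.861948), (np.float32(0.43765703), np.float32(-0.30208743))) z 0.06779274790869899 rect ((0.4365193545818329, -0.3043292462825775), (0.022134173661470413, 0.12822946906089783), 79.16331481933594)
tray all 658 ((0.4949634075164795, 0.18585002422332764), (0.15437443554401398, 0.07231026887893677), 80.34293365478516) box [[0.446372389793396, 0.11582164466381073], [0.517657995223999, 0.10369153320789337], [0.543554425239563, 0.25587838888168335], [0.47226881980895996, 0.2680085301399231]]
tray top 290 ((0.49430662393569946, 0.18735986948013306), (0.15165317058563232, 0.05834538862109184), 80.30157470703125)
 side 0 125 (np.float32(84.48679), (np.float32(0.46854183), np.float32(0.1608733))) 0.03634804105654876
 side 1 165 (np.float32(79.60375), (np.float32(0.5170025), np.float32(0.18011361))) 0.0363911156491914
ring ridge 127 (np.float32(79.83449), (np.float32(0.48844606), np.float32(0.14678213))) [0.4884 0.1468 0.0641] [0.1178 0.179 ]
base 2042 ((0.4922330975532532, -0.3118250072002411), (0.05197256803512573, 0.23653322458267212), 79.14439392089844)

[... 2099 characters left out ...]
 0.3907 -0.2829  0.0515]
 [ 0.3911 -0.3081  0.07  ]
 [ 0.3912 -0.2758  0.0686]
 [ 0.3932 -0.3078  0.0549]
 [ 0.3934 -0.309   0.0642]
 [ 0.3935 -0.3107  0.0699]
 [ 0.3957 -0.3053  0.0543]
 [ 0.3958 -0.3094  0.0617]
 [ 0.3962 -0.2757  0.0696]
 [ 0.3985 -0.279   0.0634]
 [ 0.4058 -0.2878  0.0534]
 [ 0.4985 -0.3276  0.0636]
 [ 0.5058 -0.3016  0.0684]
 [ 0.5863 -0.3452  0.0705]
 [ 0.5868 -0.3358  0.0662]
 [ 0.5886 -0.3355  0.052 ]
 [ 0.5891 -0.3456  0.0685]
 [ 0.5898 -0.3363  0.063 ]
 [ 0.5907 -0.3443  0.076 ]
 [ 0.5916 -0.343   0.0691]
 [ 0.592  -0.3208  0.0647]
 [ 0.5926 -0.3418  0.061 ]
 [ 0.5933 -0.3092  0.0742]
 [ 0.5938 -0.3174  0.0704]
 [ 0.5955 -0.327   0.058 ]
 [ 0.5966 -0.3102  0.0678]]
```

Crops confirm the choice: the brown-handled skewer lies in the rest with the point to the right (collar (410,185), V (630,200)). The tray crop shows blue (625,280), white (580,270) and terracotta (535,265), with the red stop at (475,250).

drive_tool(plan=[[0,0,0,0,0,7.5,1],[0,0,0,0,0,7.5,1],[0,0,0,0,0,7.5,1],[0,0,0,0,0,7.6,1]], newtons=100)

```text
t: 0.7
tcp_pos: [0.2083, -0.5892, 0.2452]
tool_rot: [0.995, -0.095, -0.0, -0.0]
force: [0.3, 0.3, -0.6]
finger_gap: 0.996
gripper_force: 0.0
```

drive_tool(plan=[[0.0156,-0.0325,0.0094,0,0,0,1],[0.0156,-0.0325,0.0094,0,0,0,1],[0.0156,-0.0325,0.0094,0,0,0,1],[0.0156,-0.0325,0.0094,0,0,0,1],[0.0156,-0.0325,0.0094,0,0,0,1],[0.0156,-0.0325,0.0094,0,0,0,1],[0.0156,-0.0325,0.0094,0,0,0,1],[0.0156,-0.0325,0.0094,0,0,0,1],[0.0156,-0.0325,0.0094,0,0,0,1],[0.0156,-0.0325,0.0094,0,0,0,1]])

```text
t: 1.7
tcp_pos: [0.4225, -0.2976, 0.1511]
tool_rot: [0.996, -0.093, 0.0, 0.0]
force: [0.6, -0.2, -0.3]
finger_gap: 1.0
gripper_force: 0.0
```

```bash
cat > go.py <<'E'
import sys; from h import *
from scipy.spatial.transform import Rotation as R
np.set_printoptions(precision=4,suppress=True)
def st(tgt=None,yaw=None):
    s=manip.sense(); r=R.from_quat(s['tool_rot']); M=r.as_matrix()
    print('t',round(s['t'],2),'tcp',s['tcp_pos'],'yaw',np.degrees(np.arctan2(M[1,0],M[0,0])).round(2),'zax',M[:,2],'F',s['force'],'T',s['ft_torque'],'gap',round(s['finger_gap'],3),'gf',s['gripper_force'])
    if tgt is not None: print('shift(tool)',M.T@(np.array(tgt)-s['tcp_pos']))
    if yaw is not None: print('turn z', np.degrees(np.arctan2(M[1,0],M[0,0]))-yaw)
if __name__=='__main__': a=eval(sys.argv[1]) if len(sys.argv)>1 else (); st(*a)
E
python3 go.py "((.4214,-.2984,.055),-10.6)"; python3 - <<'E'
from h import *
s=snap('side'); save(s,'above',(180,150,420,330),3)
E
```

```text
t 1.7 tcp [ 0.4225 -0.2976  0.1511] yaw -10.65 zax [ 0.0004 -0.0004 -1.    ] F [ 0.5562 -0.2355 -0.3321] T [-0.0518 -0.023  -0.0116] gap 1.0 gf 0.0
shift(tool) [-0.0009  0.001   0.0961]
turn z -0.04523501186153389
```

drive_tool(plan=[[-0.001,0.001,0.018,0,0,0,1],[0,0,0.018,0,0,0,1],[0,0,0.018,0,0,0,1],[0,0,0.018,0,0,0,1],[0,0,0.014,0,0,0,1],[0,0,0.01,0,0,0,1],[0,0,0,0,0,0,1],[0,0,0,0,0,0,1]])

```text
t: 2.55
tcp_pos: [0.4206, -0.2997, 0.0555]
tool_rot: [0.996, -0.093, 0.0, 0.0]
force: [0.7, -0.2, 1.4]
finger_gap: 1.004
gripper_force: 0.0
```

```bash
python3 go.py "((.4214,-.2984,.055),-10.6)"; python3 - <<'E'
from h import *
s=snap('side'); save(s,'pre',(200,180,400,320),4)
E
```

```text
t 2.55 tcp [ 0.4206 -0.2997  0.0555] yaw -10.63 zax [ 0.0002 -0.0002 -1.    ] F [ 0.6917 -0.1654  1.4484] T [-0.0217  0.0022 -0.0005] gap 1.004 gf 0.0
shift(tool) [ 0.0006 -0.0014  0.0005]
turn z -0.033274127056065694
```

View pics/pre.png

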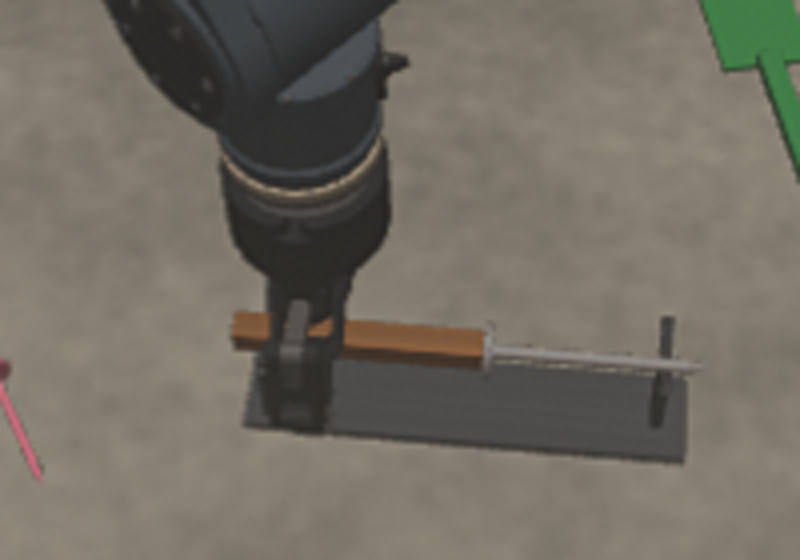

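Fingers straddle the handle at (300,345), between the saddle and the collar (488,350). Closing.

drive_tool(plan=[[0.0005,-0.0014,0,0,0,0,0.4],[0,0,0,0,0,0,0.1],[0,0,0,0,0,0,-0.2],[0,0,0,0,0,0,-0.6],[0,0,0,0,0,0,-1],[0,0,0,0,0,0,-1],[0,0,0,0,0,0,-1],[0,0,0,0,0,0,-1],[0,0,0,0,0,0,-1],[0,0,0,0,0,0,-1]])

```text
t: 3.6
tcp_pos: [0.4213, -0.2982, 0.0557]
tool_rot: [0.996, -0.092, 0.0, 0.0]
force: [-0.2, 0.3, 6.0]
finger_gap: 0.17
gripper_force: 97.7
```

```bash
python3 go.py "((.4214,-.2984,.055),-10.6)"
```

```text
t 3.6 tcp [ 0.4213 -0.2982  0.0557] yaw -10.61 zax [ 0.0002 -0.0003 -1.    ] F [-0.2469  0.3487  5.9909] T [0.0996 0.0983 0.084 ] gap 0.17 gf 97.67666101455688
shift(tool) [0.0002 0.0002 0.0007]
turn z -0.01298745884291641
```

drive_tool(plan=[[0,0,-0.004,0,0,0,-1],[0,0,-0.008,0,0,0,-1],[0,0,-0.016,0,0,0,-1],[0,0,-0.018,0,0,0,-1],[0,0,-0.018,0,0,0,-1],[0,0,-0.018,0,0,0,-1],[0,0,-0.012,0,0,0,-1],[0,0,-0.006,0,0,0,-1],[0,0,0,0,0,0,-1]])

```text
t: 4.5
tcp_pos: [0.4214, -0.2984, 0.156]
tool_rot: [0.996, -0.093, 0.001, 0.0]
force: [0.8, 0.1, -1.4]
finger_gap: 0.166
gripper_force: 97.5
```

drive_tool(plan=[[0,0,0,0,0,-4,-1],[0,0,0,0,0,-8.3,-1],[0,0,0,0,0,-8.3,-1],[0,0,0,0,0,-8.3,-1],[0,0,0,0,0,-8.3,-1],[0,0,0,0,0,-8.3,-1],[0,0,0,0,0,-8.3,-1],[0,0,0,0,0,-8.3,-1],[0,0,0,0,0,-8.3,-1],[0,0,0,0,0,-8.3,-1]])

```text
t: 5.5
tcp_pos: [0.4207, -0.2977, 0.1543]
tool_rot: [0.827, 0.562, -0.0, -0.001]
force: [0.6, 0.6, -1.5]
finger_gap: 0.163
gripper_force: 97.5
```

drive_tool(plan=[[0,0,0,0,0,-8.3,-1],[0,0,0,0,0,-4,-1],[0,0,0,0,0,0,-1]])

```text
t: 5.8
tcp_pos: [0.4208, -0.2977, 0.1544]
tool_rot: [0.764, 0.645, -0.0, -0.001]
force: [-0.8, -0.2, -1.5]
finger_gap: 0.167
gripper_force: 97.5
```

```bash
python3 go.py "((.4473,-.0916,.10),80.3)"
```

```text
t 5.8 tcp [ 0.4208 -0.2977  0.1544] yaw 80.35 zax [-0.0013  0.0014 -1.    ] F [-0.8399 -0.1505 -1.5432] T [-0.0575  0.0027 -0.0247] gap 0.167 gf 97.49949216842651
shift(tool) [ 0.2076 -0.0083  0.0546]
turn z 0.052509859218034194
```

drive_tool(plan=[[0.01,-0.0008,0,0,0,0,-1],[0.022,-0.0009,0.01,0,0,0,-1],[0.022,-0.0009,0.014,0,0,0,-1],[0.022,-0.0009,0.016,0,0,0,-1],[0.022,-0.0008,0.016,0,0,0,-1],[0.022,-0.0008,0.016,0,0,0,-1],[0.022,-0.0008,0.016,0,0,0,-1],[0.022,-0.0008,0.014,0,0,0,-1],[0.018,-0.0008,0.01,0,0,0,-1],[0.01,-0.0008,0.002,0,0,0,-1]])

```text
t: 6.8
tcp_pos: [0.444, -0.1051, 0.0403]
tool_rot: [0.764, 0.645, -0.001, -0.002]
force: [-0.1, -0.6, -1.0]
finger_gap: 0.169
gripper_force: 97.6
```

drive_tool(plan=[[0,0,0,0,0,0,-1],[0,0,0,0,0,0,-1],[0,0,0,0,0,0,-1]])

```text
t: 7.1
tcp_pos: [0.4458, -0.1084, 0.0419]
tool_rot: [0.764, 0.645, 0.0, 0.001]
force: [-0.6, -0.6, -0.7]
finger_gap: 0.165
gripper_force: 97.6
```

```bash
python3 go.py "((.4473,-.0916,.0407),80.3)"; cat > chk.py <<'E'
from m import *
import sys
np.set_printoptions(precision=4,suppress=True)
g=float(sys.argv[1]) # axis height
a=manip.sense()['tcp_pos']; 
for n in('side','top'):
    s=snap(n); o=s['E'].copy()
    # pixels along expected skewer
    h=cv2.cvtColor(s['image'],cv2.COLOR_RGB2HSV)
    v,u=np.mgrid[0:400,0:640]; p=pts(s,np.c_[u.ravel(),v.ravel()]); z=s['z_map'].ravel()>0
    d=np.array([np.cos(np.radians(80.3)),np.sin(np.radians(80.3))]); e=np.array([d[1],-d[0]])
    r=p[:,:2]-a[:2]; x=r@d; y=r@e
    for nm,x0,x1,zl in(('handle',.02,.075,.004),('collar',.08,.09,.006),('rod',.095,.180,0)):
        k=z&(x>x0)&(x<x1)&(abs(y)<.02)&(p[:,2]>g+zl-.006)&(p[:,2]<g+.025)
        if k.sum()>2:
            c=np.polyfit(x[k],y[k],1); cz=np.polyfit(x[k],p[k,2],1); print(n,nm,k.sum(),'y',y[k].mean(),'slope',c[0],'z',p[k,2].mean(),'slope',cz[0],'x',x[k].min(),x[k].max())
    r=p[:,:2]-np.array([.4818,.1105]); x=r@d;y=r@e
    k=z&(x>0)&(x<.075)&(abs(y)<.03)&(p[:,2]>.055)&(p[:,2]<.075); 
    if k.sum(): print(n,'rings y',y[k].mean(),'slope',np.polyfit(x[k],y[k],1)[0],'zmax',np.percentile(p[k,2],98)); 
    print(' tcp y in ring frame',(a[:2]-[.4818,.1105])@e, 'x',(a[:2]-[.4818,.1105])@d)
    save(s,sys.argv[2]+n,(240,60,400,190) if n=='side' else (130,140,330,260),4)
E
python3 chk.py .045 pi
```

```text
t 7.1 tcp [ 0.4458 -0.1084  0.0419] yaw 80.31 zax [ 0.0018 -0.001  -1.    ] F [-0.595  -0.5793 -0.6744] T [-0.0159  0.0361  0.0137] gap 0.165 gf 97.55139470100403
shift(tool) [ 0.0168 -0.0014  0.0012]
turn z 0.01232739340392186
side handle 16 y -0.004767648860101245 slope -0.14976038722079377 z 0.05378105973114931 slope -0.1070029813400946 x 0.020196649379163628 0.033327406473974704
side rings y 0.01203679725476201 slope -0.05096006309257163 zmax 0.06590813409466495
 tcp y in ring frame 0.0014408663009230311 x -0.22181449700538416
top rod 19 y -0.0013940371221628136 slope 0.09182920672710371 z 0.048308983808823334 slope -0.1328826447718796 x 0.09615191184595635 0.11969613558476713
 tcp y in ring frame 0.0014408663009230311 x -0.22181449700538416
```

View pics/pitop.png

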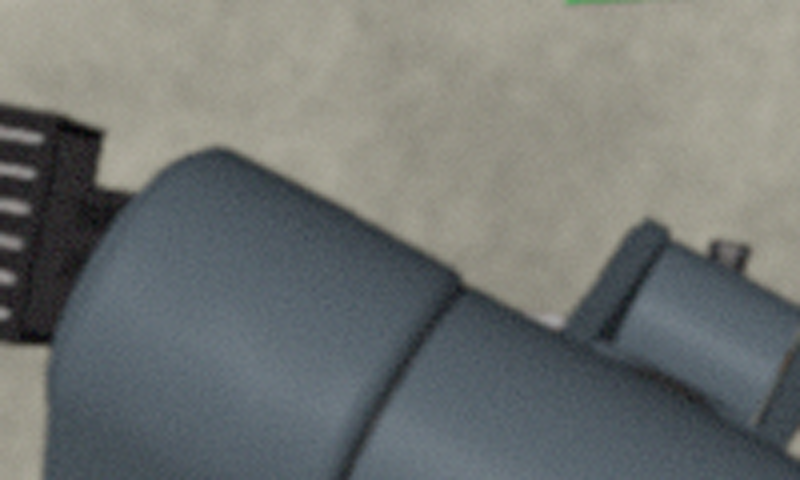

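The top view is blocked by the forearm; only the collar shows at about (553,322). Checking the side view.

```bash
python3 - <<'E'
from h import *
s=snap('side'); save(s,'s2',(220,60,420,210),4)
E
```

```text
(no output)
```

View pics/s2.png

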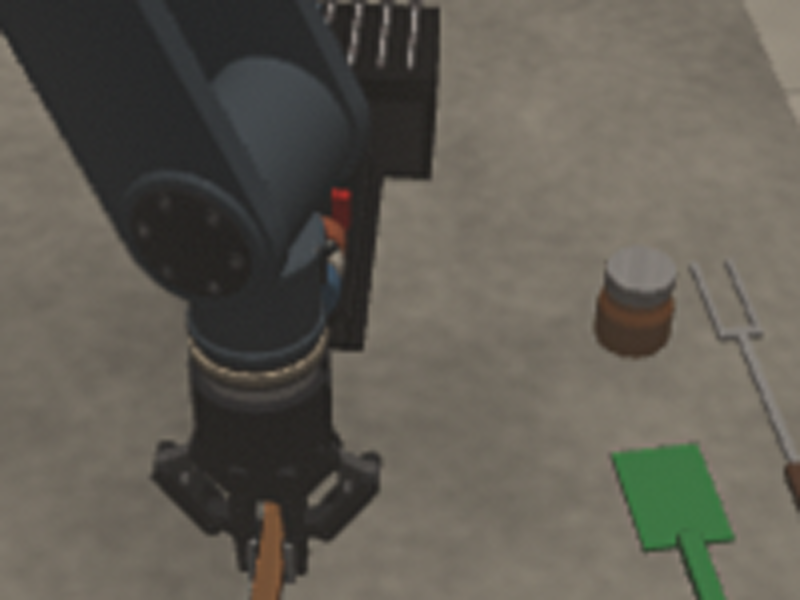

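The side view shows the gripper at (270,530) holding the handle, with the blue ring's edge at (333,285), terracotta at (335,235) and the red stop at (340,205). The insertion is mostly hidden, so I'll go in carefully, watching the forces and the rings' visible edges.

drive_tool(plan=[[0.004,-0.0014,0.001,0,0,0,-1],[0.006,0,0,0,0,0,-1],[0.006,0,0,0,0,0,-1],[0.004,0,0,0,0,0,-1],[0,0,0,0,0,0,-1],[0,0,0,0,0,0,-1]])

```text
t: 7.85
tcp_pos: [0.4472, -0.0872, 0.0403]
tool_rot: [0.764, 0.646, 0.0, 0.0]
force: [0.4, -0.2, -0.6]
finger_gap: 0.165
gripper_force: 97.5
```

```bash
cat > rp.py <<'E'
from m import *
from go import st
np.set_printoptions(precision=4,suppress=True)
d=np.array([np.cos(np.radians(80.3)),np.sin(np.radians(80.3))]); e=np.array([d[1],-d[0]]); O=np.array([.4818,.1105])
st(); q=manip.sense(); a=q['tcp_pos'][:2]-O; f=q['force'][:2]
print('TCP ring x,y',a@d,a@e,'tip',a@d+.195,'F along',f@d,'across',f@e)
s=snap('side')
for c,lo,hi in(('blue',(95,80,40),(120,255,255)),('white',(8,0,120),(40,75,255)),('terra',(5,90,60),(14,220,255)),('red',(0,190,60),(4,255,255)),('red2',(170,190,60),(180,255,255))):
    try:
        m=comp(s,lo,hi,(295,95,318,145));p,uv=P(s,m);r=(p[:,:2]-O)@d;k=p[:,2]>.03;print(c,k.sum(),'x',np.percentile(r[k],[5,50,95]),'row',uv[:,1].min(),uv[:,1].max())
    except Exception as ex: print(c,'-')
E
python3 rp.py
```

```text
t 7.85 tcp [ 0.4472 -0.0872  0.0403] yaw 80.41 zax [ 0.0001 -0.0001 -1.    ] F [ 0.4492 -0.1757 -0.5981] T [-0.0799 -0.0367 -0.0432] gap 0.165 gf 97.54968523979187
TCP ring x,y -0.20071014769339363 -0.0007909759174517427 tip -0.005710147693393619 F along -0.09749944447274618 across 0.4724289993106219
blue 9 x [0.0109 0.0161 0.021 ] row 126 130
white -
terra 22 x [0.0529 0.0627 0.0918] row 116 121
red -
red2 -
```

drive_tool(plan=[[0.005,0.0005,0,0,0,0,-1],[0.005,0,0,0,0,0,-1],[0.005,0,0,0,0,0,-1],[0.005,0,0,0,0,0,-1],[0.005,0,0,0,0,0,-1],[0.004,0,0,0,0,0,-1],[0,0,0,0,0,0,-1],[0,0,0,0,0,0,-1]])

```text
t: 8.7
tcp_pos: [0.4525, -0.0588, 0.0403]
tool_rot: [0.764, 0.645, 0.0, 0.0]
force: [0.3, 0.4, -1.5]
finger_gap: 0.166
gripper_force: 97.5
```

```bash
python3 rp.py; python3 - <<'E'
from h import *
s=snap('side'); save(s,'s3',(285,85,335,135),10)
E
```

```text
t 8.7 tcp [ 0.4525 -0.0588  0.0403] yaw 80.39 zax [ 0.0001 -0.0001 -1.    ] F [ 0.2639  0.4225 -1.4761] T [-0.0622  0.0405  0.0109] gap 0.166 gf 97.54942774772644
TCP ring x,y -0.17184985192767968 -0.00035829159990306446 tip 0.023150148072320326 F along 0.4608923021374711 across 0.18892673763401738
blue -
white -
terra 25 x [0.0537 0.0638 0.092 ] row 115 121
red -
red2 -
```

View pics/s3.png

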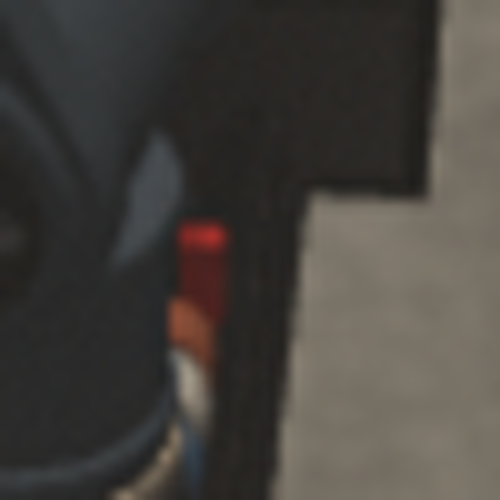

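Terracotta (190,330) and white (190,385) look unmoved, blue is still at (190,440) and force is near zero, so the tip is probably inside the blue ring. Continuing.

drive_tool(plan=[[0.004,0.0003,0,0,0,0,-1],[0.004,0,0,0,0,0,-1],[0.003,0,0,0,0,0,-1],[0,0,0,0,0,0,-1],[0,0,0,0,0,0,-1]])

```text
t: 9.3
tcp_pos: [0.4546, -0.048, 0.0403]
tool_rot: [0.764, 0.645, -0.0, -0.0]
force: [-0.1, -0.0, -0.6]
finger_gap: 0.165
gripper_force: 97.5
```

```bash
python3 rp.py
```

```text
t 9.3 tcp [ 0.4546 -0.048   0.0403] yaw 80.39 zax [-0.  0. -1.] F [-0.0792 -0.0482 -0.591 ] T [-0.0898  0.0302 -0.0171] gap 0.165 gf 97.54982471466064
TCP ring x,y -0.1608031748996624 -0.0001320214233202834 tip 0.03419682510033761 F along -0.060862486750528876 across -0.06990857582776824
blue -
white -
terra 20 x [-0.1555  0.0642  0.0955] row 115 121
red -
red2 -
```

drive_tool(plan=[[0.004,0,0,0,0,0,-1],[0.004,0,0,0,0,0,-1],[0.004,0,0,0,0,0,-1],[0.004,0,0,0,0,0,-1],[0,0,0,0,0,0,-1],[0,0,0,0,0,0,-1]])

```text
t: 9.95
tcp_pos: [0.4573, -0.0322, 0.0403]
tool_rot: [0.764, 0.645, -0.0, 0.0]
force: [0.7, -0.4, -0.7]
finger_gap: 0.169
gripper_force: 97.5
```

```bash
python3 rp.py
```

```text
t 9.95 tcp [ 0.4573 -0.0322  0.0403] yaw 80.4 zax [ 0. -0. -1.] F [ 0.6779 -0.4365 -0.6637] T [-0.0601  0.0507 -0.0482] gap 0.169 gf 97.54965662956238
TCP ring x,y -0.1447788309998409 -0.0001425234394122335 tip 0.050221169000159105 F along -0.3160874767134588 across 0.7417423043616492
blue -
white -
terra 14 x [0.0553 0.063  0.0893] row 116 121
red -
red2 -
```

drive_tool(plan=[[0.004,0,0,0,0,0,-1],[0.004,0,0,0,0,0,-1],[0.004,0,0,0,0,0,-1],[0.004,0,0,0,0,0,-1],[0,0,0,0,0,0,-1],[0,0,0,0,0,0,-1]])

```text
t: 10.6
tcp_pos: [0.4599, -0.0164, 0.0403]
tool_rot: [0.764, 0.645, -0.0, -0.0]
force: [1.7, -0.4, -1.1]
finger_gap: 0.171
gripper_force: 97.5
```

```bash
python3 rp.py;  python3 - <<'E'
from h import *
s=snap('side'); save(s,'s4',(285,85,335,135),10)
E
```

```text
t 10.6 tcp [ 0.4599 -0.0164  0.0403] yaw 80.4 zax [-0. -0. -1.] F [ 1.6805 -0.4217 -1.0537] T [-0.0513  0.0001 -0.0236] gap 0.171 gf 97.54637360572815
TCP ring x,y -0.12878848714357993 -0.00017149001182935775 tip 0.06621151285642007 F along -0.13250565481389281 across 1.727521804691332
blue -
white -
terra 10 x [-0.0393  0.0789  0.0969] row 114 120
red -
red2 -
```

View pics/s4.png

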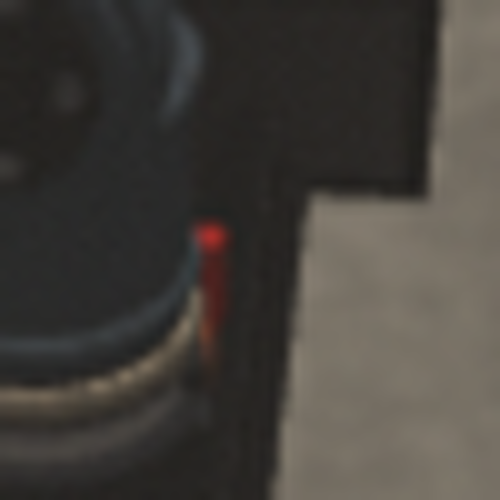

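Only the red stop (210,240) and a sliver of terracotta (205,340) show now. There is a slight sideways force, so I ease 1 mm across and go on in small steps.

drive_tool(plan=[[0,0.001,0,0,0,0,-1],[0.002,0,0,0,0,0,-1],[0.002,0,0,0,0,0,-1],[0,0,0,0,0,0,-1],[0,0,0,0,0,0,-1]])

```text
t: 11.2
tcp_pos: [0.4616, -0.0127, 0.0403]
tool_rot: [0.764, 0.645, 0.0, 0.0]
force: [-0.2, -0.3, -0.3]
finger_gap: 0.169
gripper_force: 97.5
```

```bash
python3 rp.py
```

```text
t 11.2 tcp [ 0.4616 -0.0127  0.0403] yaw 80.38 zax [ 0. -0. -1.] F [-0.1605 -0.3239 -0.3332] T [-0.0652 -0.021  -0.0119] gap 0.169 gf 97.54673480987549
TCP ring x,y -0.12487819755196267 0.000856571994521338 tip 0.07012180244803734 F along -0.34632385185351217 across -0.10366972422927972
blue -
white -
terra 3 x [-0.1246 -0.1223 -0.1204] row 112 114
red -
red2 -
```

Sideways force gone. Small steps past the point where a jammed terracotta ring would meet the stop.

drive_tool(plan=[[0.002,0,0,0,0,0,-1],[0.001,0,0,0,0,0,-1],[0,0,0,0,0,0,-1],[0,0,0,0,0,0,-1]])

```text
t: 11.65
tcp_pos: [0.4621, -0.0098, 0.0403]
tool_rot: [0.764, 0.645, -0.0, -0.0]
force: [0.1, 0.1, -0.3]
finger_gap: 0.168
gripper_force: 97.5
```

```bash
python3 rp.py|sed -n 1,2p
```

```text
t 11.65 tcp [ 0.4621 -0.0098  0.0403] yaw 80.38 zax [-0. -0. -1.] F [ 0.0612  0.1389 -0.3174] T [ 0.0132  0.0063 -0.0316] gap 0.168 gf 97.54697799682617
TCP ring x,y -0.12193518329760945 0.0008346568082848144 tip 0.07306481670239055 F along 0.14724175155757213 across 0.03691642400876344
```

drive_tool(plan=[[0.001,0,0,0,0,0,-1],[0.0005,0,0,0,0,0,-1],[0,0,0,0,0,0,-1],[0,0,0,0,0,0,-1]])

```text
t: 12.1
tcp_pos: [0.4623, -0.0084, 0.0403]
tool_rot: [0.764, 0.645, -0.0, -0.0]
force: [-0.5, -0.1, 0.4]
finger_gap: 0.167
gripper_force: 97.5
```

drive_tool(plan=[[0.001,0,0,0,0,0,-1],[0.001,0,0,0,0,0,-1],[0,0,0,0,0,0,-1],[0,0,0,0,0,0,-1]])

```text
t: 12.5
tcp_pos: [0.4627, -0.0064, 0.0403]
tool_rot: [0.764, 0.645, -0.0, -0.0]
force: [0.9, -0.7, -1.2]
finger_gap: 0.165
gripper_force: 97.5
```

drive_tool(plan=[[0.001,0,0,0,0,0,-1],[0.001,0,0,0,0,0,-1],[0,0,0,0,0,0,-1],[0,0,0,0,0,0,-1]])

```text
t: 12.9
tcp_pos: [0.463, -0.0044, 0.0403]
tool_rot: [0.764, 0.645, -0.0, -0.0]
force: [-0.1, 0.8, -2.1]
finger_gap: 0.167
gripper_force: 97.5
```

drive_tool(plan=[[0.001,0,0,0,0,0,-1],[0.001,0,0,0,0,0,-1],[0,0,0,0,0,0,-1],[0,0,0,0,0,0,-1]])

```text
t: 13.3
tcp_pos: [0.4634, -0.0024, 0.0403]
tool_rot: [0.764, 0.645, 0.0, 0.0]
force: [0.1, -0.1, -1.1]
finger_gap: 0.163
gripper_force: 97.5
```

drive_tool(plan=[[0.001,0,0,0,0,0,-1],[0.001,0,0,0,0,0,-1],[0,0,0,0,0,0,-1],[0,0,0,0,0,0,-1]])

```text
t: 13.7
tcp_pos: [0.4637, -0.0005, 0.0403]
tool_rot: [0.764, 0.645, -0.0, -0.0]
force: [0.2, -0.5, -0.3]
finger_gap: 0.166
gripper_force: 97.5
```

drive_tool(plan=[[0.001,0,0,0,0,0,-1],[0.001,0,0,0,0,0,-1],[0,0,0,0,0,0,-1],[0,0,0,0,0,0,-1]])

```text
t: 14.1
tcp_pos: [0.464, 0.0015, 0.0403]
tool_rot: [0.764, 0.645, 0.0, -0.0]
force: [-0.8, 0.2, -0.6]
finger_gap: 0.167
gripper_force: 97.5
```

drive_tool(plan=[[0.001,0,0,0,0,0,-1],[0.001,0,0,0,0,0,-1],[0,0,0,0,0,0,-1],[0,0,0,0,0,0,-1]])

```text
t: 14.5
tcp_pos: [0.4643, 0.0035, 0.0403]
tool_rot: [0.764, 0.645, -0.0, -0.0]
force: [-1.0, -0.5, -0.8]
finger_gap: 0.164
gripper_force: 97.5
```

The rod must be through all three. Advancing until the collar is just short of where closed rings could meet the stop.

drive_tool(plan=[[0.004,0,0,0,0,0,-1],[0.004,0,0,0,0,0,-1],[0.004,0,0,0,0,0,-1],[0.004,0,0,0,0,0,-1],[0.003,0,0,0,0,0,-1],[0,0,0,0,0,0,-1],[0,0,0,0,0,0,-1]])

```text
t: 15.2
tcp_pos: [0.4675, 0.0223, 0.0403]
tool_rot: [0.764, 0.645, -0.0, 0.0]
force: [0.1, -0.9, -0.4]
finger_gap: 0.166
gripper_force: 97.5
```

```bash
python3 rp.py|sed -n 1,2p
```

```text
t 15.2 tcp [0.4675 0.0223 0.0403] yaw 80.39 zax [-0. -0. -1.] F [ 0.1232 -0.8591 -0.4332] T [-0.0699  0.0366  0.0353] gap 0.166 gf 97.54654884338379
TCP ring x,y -0.08935687683321199 0.0008133744800405399 tip 0.10564312316678802 F along -0.8260211885975141 across 0.2661323743954734
```

drive_tool(plan=[[0.004,0,0,0,0,0,-1],[0.004,0,0,0,0,0,-1],[0.004,0,0,0,0,0,-1],[0.004,0,0,0,0,0,-1],[0.002,0,0,0,0,0,-1],[0,0,0,0,0,0,-1],[0,0,0,0,0,0,-1]])

```text
t: 15.95
tcp_pos: [0.4705, 0.04, 0.0403]
tool_rot: [0.764, 0.645, -0.0, -0.0]
force: [-0.0, 0.6, -0.6]
finger_gap: 0.168
gripper_force: 97.6
```

```bash
python3 rp.py|sed -n 1,2p
```

```text
t 15.95 tcp [0.4705 0.04   0.0403] yaw 80.38 zax [-0.0001  0.0001 -1.    ] F [-0.0065  0.577  -0.6106] T [-0.0466 -0.0099 -0.0246] gap 0.168 gf 97.57220506668091
TCP ring x,y -0.0713609666460975 0.0007113976847162786 tip 0.1236390333539025 F along 0.5676699642697295 across -0.10366935385140903
```

drive_tool(plan=[[0.002,0,0,0,0,0,-1],[0.002,0,0,0,0,0,-1],[0.001,0,0,0,0,0,-1],[0,0,0,0,0,0,-1],[0,0,0,0,0,0,-1]])

```text
t: 16.5
tcp_pos: [0.4714, 0.0449, 0.0403]
tool_rot: [0.764, 0.645, 0.0, -0.0]
force: [0.2, -0.3, -1.3]
finger_gap: 0.165
gripper_force: 97.6
```

drive_tool(plan=[[0.001,0,0,0,0,0,-1],[0.001,0,0,0,0,0,-1],[0,0,0,0,0,0,-1],[0,0,0,0,0,0,-1]])

```text
t: 16.9
tcp_pos: [0.4718, 0.0469, 0.0403]
tool_rot: [0.764, 0.645, 0.0, 0.0]
force: [-0.2, -1.1, -1.1]
finger_gap: 0.165
gripper_force: 97.6
```

drive_tool(plan=[[0.001,0,0,0,0,0,-1],[0.0005,0,0,0,0,0,-1],[0,0,0,0,0,0,-1],[0,0,0,0,0,0,-1]])

```text
t: 17.3
tcp_pos: [0.472, 0.0483, 0.0403]
tool_rot: [0.764, 0.645, 0.0, -0.0]
force: [0.2, -1.5, -1.1]
finger_gap: 0.167
gripper_force: 97.6
```

drive_tool(plan=[[0.001,0,0,0,0,0,-1],[0.0005,0,0,0,0,0,-1],[0,0,0,0,0,0,-1],[0,0,0,0,0,0,-1]])

```text
t: 17.7
tcp_pos: [0.4722, 0.0498, 0.0403]
tool_rot: [0.764, 0.645, 0.0, -0.0]
force: [-0.2, -0.1, -1.9]
finger_gap: 0.165
gripper_force: 97.6
```

drive_tool(plan=[[0.001,0,0,0,0,0,-1],[0.001,0,0,0,0,0,-1],[0,0,0,0,0,0,-1],[0,0,0,0,0,0,-1]])

```text
t: 18.1
tcp_pos: [0.4726, 0.0518, 0.0403]
tool_rot: [0.764, 0.645, 0.0, -0.0]
force: [0.0, -0.9, -1.6]
finger_gap: 0.168
gripper_force: 97.6
```

drive_tool(plan=[[0.001,0,0,0,0,0,-1],[0.001,0,0,0,0,0,-1],[0,0,0,0,0,0,-1],[0,0,0,0,0,0,-1]])

```text
t: 18.5
tcp_pos: [0.4729, 0.0538, 0.0403]
tool_rot: [0.764, 0.645, 0.0, -0.0]
force: [0.0, 0.0, -0.8]
finger_gap: 0.168
gripper_force: 97.6
```

drive_tool(plan=[[0.001,0,0,0,0,0,-1],[0.001,0,0,0,0,0,-1],[0,0,0,0,0,0,-1],[0,0,0,0,0,0,-1]])

```text
t: 18.9
tcp_pos: [0.4732, 0.0558, 0.0403]
tool_rot: [0.764, 0.645, 0.0, -0.0]
force: [-0.6, -0.5, -1.4]
finger_gap: 0.165
gripper_force: 97.6
```

drive_tool(plan=[[0.001,0,0,0,0,0,-1],[0.001,0,0,0,0,0,-1],[0,0,0,0,0,0,-1],[0,0,0,0,0,0,-1]])

```text
t: 19.3
tcp_pos: [0.4736, 0.0578, 0.0403]
tool_rot: [0.764, 0.645, 0.0, -0.0]
force: [0.2, -0.9, -0.4]
finger_gap: 0.169
gripper_force: 97.6
```

drive_tool(plan=[[0.001,0,0,0,0,0,-1],[0.001,0,0,0,0,0,-1],[0,0,0,0,0,0,-1],[0,0,0,0,0,0,-1]])

```text
t: 19.7
tcp_pos: [0.4739, 0.0597, 0.0403]
tool_rot: [0.764, 0.645, 0.0, -0.0]
force: [0.0, -0.5, -0.4]
finger_gap: 0.167
gripper_force: 97.6
```

drive_tool(plan=[[0.001,0,0,0,0,0,-1],[0.001,0,0,0,0,0,-1],[0,0,0,0,0,0,-1],[0,0,0,0,0,0,-1]])

```text
t: 20.1
tcp_pos: [0.4743, 0.0617, 0.0403]
tool_rot: [0.764, 0.645, 0.0, -0.0]
force: [-0.8, -0.4, -0.4]
finger_gap: 0.167
gripper_force: 97.6
```

drive_tool(plan=[[0.001,0,0,0,0,0,-1],[0.0005,0,0,0,0,0,-1],[0,0,0,0,0,0,-1],[0,0,0,0,0,0,-1]])

```text
t: 20.5
tcp_pos: [0.4745, 0.0631, 0.0403]
tool_rot: [0.764, 0.645, 0.0, -0.0]
force: [-0.7, -0.5, -0.6]
finger_gap: 0.169
gripper_force: 97.6
```

drive_tool(plan=[[0.001,0,0,0,0,0,-1],[0.0005,0,0,0,0,0,-1],[0,0,0,0,0,0,-1],[0,0,0,0,0,0,-1]])

```text
t: 20.9
tcp_pos: [0.4747, 0.0646, 0.0403]
tool_rot: [0.764, 0.645, 0.0, -0.0]
force: [-0.3, -0.8, -0.3]
finger_gap: 0.166
gripper_force: 97.6
```

drive_tool(plan=[[0.001,0,0,0,0,0,-1],[0.0005,0,0,0,0,0,-1],[0,0,0,0,0,0,-1],[0,0,0,0,0,0,-1]])

```text
t: 21.3
tcp_pos: [0.4749, 0.0658, 0.0403]
tool_rot: [0.764, 0.645, -0.0, -0.0]
force: [-1.3, -5.5, -1.4]
finger_gap: 0.164
gripper_force: 97.6
```

The stop yields at about 5.6 N. A touch more, and hold.

drive_tool(plan=[[0.0003,0,0,0,0,0,-1],[0,0,0,0,0,0,-1],[0,0,0,0,0,0,-1],[0,0,0,0,0,0,-1],[0,0,0,0,0,0,-1]])

```text
t: 21.8
tcp_pos: [0.4749, 0.0661, 0.0403]
tool_rot: [0.764, 0.645, -0.0, 0.0]
force: [-0.3, -4.6, -1.2]
finger_gap: 0.174
gripper_force: 97.6
```

```bash
python3 rp.py|sed -n 1,2p
```

```text
t 21.8 tcp [0.4749 0.0661 0.0403] yaw 80.38 zax [-0.0002 -0.0003 -1.    ] F [-0.2572 -4.6035 -1.2428] T [-0.7718  0.0572 -0.0555] gap 0.174 gf 97.61947989463806
TCP ring x,y -0.04496538420963414 0.0007247079459563768 tip 0.15003461579036587 F along -4.580978743378209 across 0.5221493690841518
```

drive_tool(plan=[[0.0004,0,0,0,0,0,-1],[0,0,0,0,0,0,-1],[0,0,0,0,0,0,-1],[0,0,0,0,0,0,-1],[0,0,0,0,0,0,-1]])

```text
t: 22.35
tcp_pos: [0.475, 0.0663, 0.0403]
tool_rot: [0.764, 0.645, -0.0, 0.0]
force: [-1.9, -5.7, 0.0]
finger_gap: 0.169
gripper_force: 97.6
```

```bash
python3 rp.py|sed -n 1,2p
```

```text
t 22.35 tcp [0.475  0.0663 0.0403] yaw 80.38 zax [-0.0003 -0.0005 -1.    ] F [-1.9211 -5.731   0.0234] T [-0.9645  0.1262 -0.0666] gap 0.169 gf 97.62883186340332
TCP ring x,y -0.044721013701289794 0.0007226733861521318 tip 0.15027898629871023 F along -5.972709867825358 across -0.9280614340752799
```

Held at about 6 N. Easing back 1.5 mm and lifting smoothly.

drive_tool(plan=[[-0.0008,0,0,0,0,0,-1],[-0.0008,0,0,0,0,0,-1],[0,0,-0.001,0,0,0,-1],[0,0,-0.002,0,0,0,-1],[0,0,-0.002,0,0,0,-1],[0,0,-0.003,0,0,0,-1],[0,0,-0.003,0,0,0,-1],[0,0,-0.003,0,0,0,-1],[0,0,-0.002,0,0,0,-1],[0,0,0,0,0,0,-1]])

```text
t: 23.4
tcp_pos: [0.475, 0.0652, 0.0567]
tool_rot: [0.764, 0.645, 0.0, 0.0]
force: [-1.1, -0.4, -1.6]
finger_gap: 0.169
gripper_force: 97.6
```

```bash
python3 rp.py|sed -n 1,2p
```

```text
t 23.4 tcp [0.475  0.0652 0.0567] yaw 80.37 zax [ 0.0007 -0.     -1.    ] F [-1.1266 -0.3919 -1.5641] T [-0.2239  0.0552  0.0011] gap 0.169 gf 97.57964372634888
TCP ring x,y -0.04582023163866187 0.0009330053863480023 tip 0.14917976836133814 F along -0.5761021184410084 across -1.0445125847673125
```

drive_tool(plan=[[0,0,-0.004,0,0,0,-1],[0,0,-0.006,0,0,0,-1],[0,0,-0.008,0,0,0,-1],[0,0,-0.01,0,0,0,-1],[0,0,-0.01,0,0,0,-1],[0,0,-0.01,0,0,0,-1],[0,0,-0.01,0,0,0,-1],[0,0,-0.008,0,0,0,-1],[0,0,-0.006,0,0,0,-1],[0,0,-0.003,0,0,0,-1]])

```text
t: 24.45
tcp_pos: [0.475, 0.0651, 0.132]
tool_rot: [0.764, 0.645, 0.0, 0.0]
force: [-0.8, 0.1, -2.6]
finger_gap: 0.167
gripper_force: 97.6
```

drive_tool(plan=[[0,0,-0.006,0,0,0,-1],[0,0,-0.01,0,0,0,-1],[0,0,-0.01,0,0,0,-1],[0,0,-0.006,0,0,0,-1],[0,0,0,0,0,0,-1],[0,0,0,0,0,0,-1],[0,0,0,0,0,0,-1]])

```text
t: 25.15
tcp_pos: [0.4745, 0.0652, 0.1631]
tool_rot: [0.764, 0.645, -0.0, -0.0]
force: [-0.2, 0.0, -2.5]
finger_gap: 0.163
gripper_force: 97.6
```

```bash
python3 go.py "((.4208,-.2977,.165),-10.6)"
```

```text
t 25.15 tcp [0.4745 0.0652 0.1631] yaw 80.36 zax [-0.0008  0.0001 -1.    ] F [-0.2322  0.0067 -2.528 ] T [-0.277   0.0355  0.0028] gap 0.163 gf 97.60127663612366
shift(tool) [-0.3667  0.0078 -0.0019]
turn z 90.9649949303092
```

drive_tool(plan=[[-0.004,0,0,0,0,0,-1],[-0.008,0,0,0,0,0,-1],[-0.012,0.001,0,0,0,0,-1],[-0.016,0.001,0,0,0,0,-1],[-0.02,0.001,0,0,0,0,-1],[-0.02,0.001,0,0,0,0,-1],[-0.02,0.001,0,0,0,0,-1],[-0.02,0.001,0,0,0,0,-1],[-0.02,0.001,0,0,0,0,-1],[-0.02,0.001,0,0,0,0,-1]])

```text
t: 26.15
tcp_pos: [0.4555, -0.0958, 0.1633]
tool_rot: [0.764, 0.645, -0.0, 0.0]
force: [-0.1, -0.6, -2.8]
finger_gap: 0.167
gripper_force: 97.6
```

drive_tool(plan=[[-0.02,0,0,0,0,0,-1],[-0.02,0,0,0,0,0,-1],[-0.02,0,0,0,0,0,-1],[-0.02,0,0,0,0,0,-1],[-0.02,0,0,0,0,0,-1],[-0.02,0,0,0,0,0,-1],[-0.02,0,0,0,0,0,-1],[-0.02,0,0,0,0,0,-1],[-0.018,0,0,0,0,0,-1],[-0.014,0,0,0,0,0,-1]])

```text
t: 27.15
tcp_pos: [0.4231, -0.2853, 0.1633]
tool_rot: [0.764, 0.645, -0.0, 0.0]
force: [-0.8, 0.4, -1.8]
finger_gap: 0.166
gripper_force: 97.6
```

drive_tool(plan=[[-0.01,0,0,0,0,0,-1],[-0.005,0,0,0,0,0,-1],[0,0,0,0,0,2,-1],[0,0,0,0,0,4,-1],[0,0,0,0,0,6,-1],[0,0,0,0,0,6,-1],[0,0,0,0,0,6,-1],[0,0,0,0,0,6,-1],[0,0,0,0,0,6,-1],[0,0,0,0,0,6,-1]])

```text
t: 28.15
tcp_pos: [0.421, -0.2972, 0.1632]
tool_rot: [0.945, 0.327, -0.0, -0.001]
force: [0.3, -1.1, -1.9]
finger_gap: 0.169
gripper_force: 97.6
```

drive_tool(plan=[[0,0,0,0,0,6,-1],[0,0,0,0,0,6,-1],[0,0,0,0,0,6,-1],[0,0,0,0,0,6,-1],[0,0,0,0,0,6,-1],[0,0,0,0,0,6,-1],[0,0,0,0,0,6,-1],[0,0,0,0,0,5,-1],[0,0,0,0,0,2,-1],[0,0,0,0,0,0,-1]])

```text
t: 29.15
tcp_pos: [0.4209, -0.2971, 0.1631]
tool_rot: [0.996, -0.092, -0.001, -0.001]
force: [0.1, 1.2, -2.6]
finger_gap: 0.164
gripper_force: 97.6
```

```bash
python3 go.py "((.4213,-.2982,.0657),-10.6)";  python3 - <<'E'
from h import *
s=snap('side'); save(s,'s5',(220,180,400,310),4)
E
```

```text
t 29.15 tcp [ 0.4209 -0.2971  0.1631] yaw -10.59 zax [-0.0011  0.0015 -1.    ] F [ 0.1123  1.1936 -2.5984] T [-0.0232  0.1949  0.0083] gap 0.164 gf 97.59839415550232
shift(tool) [0.0007 0.0011 0.0974]
turn z 0.009456623523780294
```

View pics/s5.png

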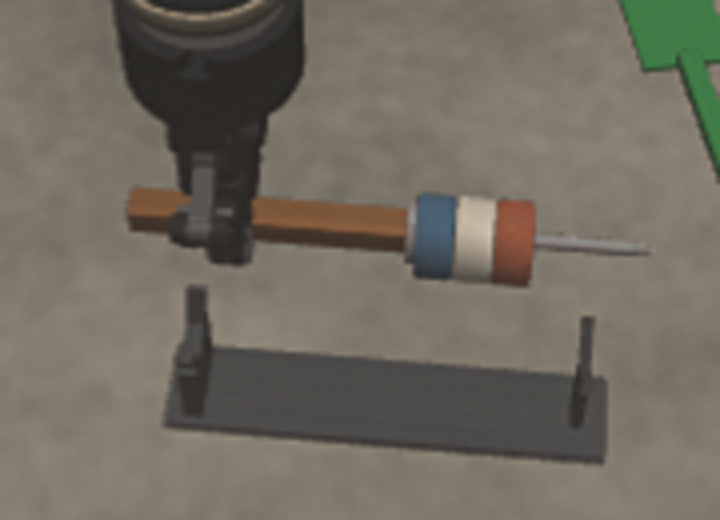

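All three rings hang side by side against the collar (475,240), with the rest below (385,405) and clear. Checking the skewer's pitch, then lowering to just above the rest.

```bash
python3 - <<'E'
from m import *
np.set_printoptions(precision=4,suppress=True)
a=manip.sense()['tcp_pos']; t=np.radians(-10.6); d=np.array([np.cos(t),np.sin(t)]); e=np.array([d[1],-d[0]])
for n in('side','top'):
    s=snap(n); v,u=np.mgrid[0:400,0:640]; p=pts(s,np.c_[u.ravel(),v.ravel()]); r=p[:,:2]-a[:2]; x=r@d;y=r@e;z=p[:,2]
    for nm,x0,x1,l,h in(('handle',.02,.075,.172,.180),('rod',.148,.185,.155,.18)):
        k=(x>x0)&(x<x1)&(abs(y)<.015)&(z>l)&(z<h)
        if k.sum()>4: print(n,nm,k.sum(),'x',x[k].mean(),'z',np.median(z[k]),'slope',np.polyfit(x[k],z[k],1)[0],'y',y[k].mean(),np.polyfit(x[k],y[k],1)[0])
E
```

```text
side handle 231 x 0.04744047486017322 z 0.17494707977919077 slope -0.0016967145930962334 y 0.0013807777713209476 -0.0002088016528768255
side rod 78 x 0.16610573968994258 z 0.16882650238583935 slope -0.0014710780481003002 y 0.0012871758716897109 -0.0010943191961012675
top handle 13 x 0.0701693306530299 z 0.17535258528867836 slope -0.2092730576676054 y -0.003340231870026828 0.4855970229254521
top rod 47 x 0.16642820803922112 z 0.16862631477018653 slope -0.022796486098022015 y 0.0007747682290385177 -0.010915812314861007
```

drive_tool(plan=[[0.0007,0.0011,0.006,0,0,0,-1],[0,0,0.01,0,0,0,-1],[0,0,0.012,0,0,0,-1],[0,0,0.012,0,0,0,-1],[0,0,0.012,0,0,0,-1],[0,0,0.01,0,0,0,-1],[0,0,0.006,0,0,0,-1],[0,0,0.003,0,0,0,-1],[0,0,0,0,0,0,-1],[0,0,0,0,0,0,-1]])

```text
t: 30.3
tcp_pos: [0.422, -0.2994, 0.0926]
tool_rot: [0.996, -0.093, 0.0, 0.0]
force: [-0.3, -1.4, -2.6]
finger_gap: 0.166
gripper_force: 97.6
```

```bash
python3 go.py "((.4213,-.2982,.0557),-10.6)"
```

```text
t 30.3 tcp [ 0.422  -0.2994  0.0926] yaw -10.63 zax [ 0.0005 -0.0005 -1.    ] F [-0.2692 -1.4249 -2.5992] T [0.0876 0.1918 0.0146] gap 0.166 gf 97.60159850120544
shift(tool) [-0.001  -0.0011  0.0369]
turn z -0.029304905320833186
```

drive_tool(plan=[[-0.0005,-0.0008,0.005,0,0,0,-1],[-0.0003,0,0.008,0,0,0,-1],[0,0,0.008,0,0,0,-1],[0,0,0.006,0,0,0,-1],[0,0,0.004,0,0,0,-1],[0,0,0.002,0,0,0,-1],[0,0,0.001,0,0,0,-1],[0,0,0,0,0,0,-1],[0,0,0,0,0,0,-1]])

```text
t: 31.2
tcp_pos: [0.4213, -0.2984, 0.0585]
tool_rot: [0.996, -0.093, 0.0, 0.0]
force: [-0.2, 0.1, -2.6]
finger_gap: 0.165
gripper_force: 97.6
```

```bash
python3 go.py "((.4213,-.2982,.0557),-10.6)"
```

```text
t 31.2 tcp [ 0.4213 -0.2984  0.0585] yaw -10.63 zax [ 0.0003 -0.0003 -1.    ] F [-0.159   0.0525 -2.6457] T [0.094  0.2054 0.0061] gap 0.165 gf 97.59865522384644
shift(tool) [-0.     -0.0002  0.0028]
turn z -0.03251535928023763
```

drive_tool(plan=[[0,0,0.001,0,0,0,-1],[0,0,0.001,0,0,0,-1],[0,0,0.0005,0,0,0,-1],[0,0,0,0,0,0,-1],[0,0,0,0,0,0,-1]])

```text
t: 31.7
tcp_pos: [0.4213, -0.2984, 0.056]
tool_rot: [0.996, -0.093, 0.0, 0.0]
force: [-0.8, 0.4, -0.4]
finger_gap: 0.165
gripper_force: 97.8
```

drive_tool(plan=[[0,0,0.0003,0,0,0,-1],[0,0,0,0,0,0,-1],[0,0,0,0,0,0,-0.6],[0,0,0,0,0,0,-0.5],[0,0,0,0,0,0,-0.3],[0,0,0,0,0,0,0],[0,0,0,0,0,0,0.3],[0,0,0,0,0,0,0.6],[0,0,0,0,0,0,0.6],[0,0,0,0,0,0,0.6]], newtons=30)

```text
t: 32.7
tcp_pos: [0.4212, -0.2983, 0.0555]
tool_rot: [0.996, -0.093, -0.0, -0.0]
force: [0.5, 0.6, 1.0]
finger_gap: 0.807
gripper_force: 0.0
```

drive_tool(plan=[[0,0,-0.003,0,0,0,0.6],[0,0,-0.008,0,0,0,0.6],[0,0,-0.015,0,0,0,0.6],[0,0,-0.02,0,0,0,0.6],[0,0,-0.02,0,0,0,0.6],[0,0,-0.02,0,0,0,0.6],[0,0,-0.01,0,0,0,0.6],[0,0,0,0,0,0,0.6],[0,0,0,0,0,0,0.6],[0,0,0,0,0,0,0.6]])

```text
t: 33.7
tcp_pos: [0.4207, -0.2978, 0.1507]
tool_rot: [0.996, -0.093, -0.001, -0.001]
force: [0.0, -0.1, 0.0]
finger_gap: 0.8
gripper_force: 0.0
```

```bash
python3 go.py;  python3 - <<'E'
from h import *
s=snap('side'); save(s,'s6',(220,180,400,310),4)
E
```

```text
t 33.7 tcp [ 0.4207 -0.2978  0.1507] yaw -10.63 zax [-0.0014  0.0015 -1.    ] F [ 0.0291 -0.0933  0.0051] T [-0.0089  0.0358 -0.0309] gap 0.8 gf 0.0
```

View pics/s6.png

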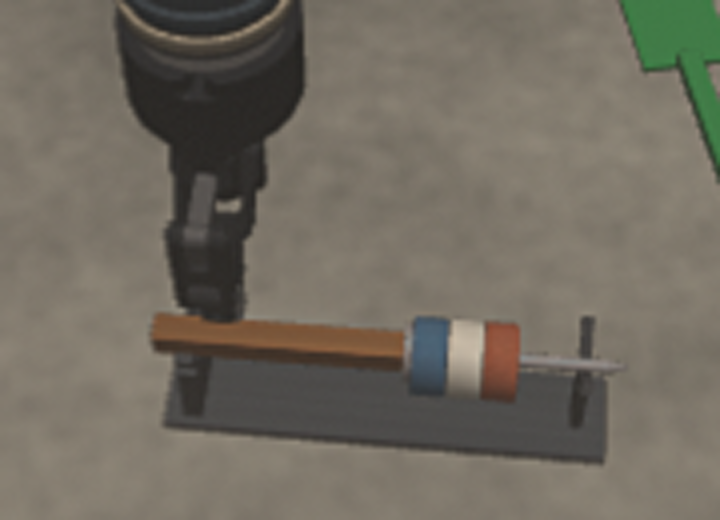

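The skewer lies level in the rest, with the rings side by side at (465,360) and the rod in the V (587,365). The gripper is clear. Handing in.

```bash
python3 -c "
from station import manip
print(manip.sign_off())"
```

```text
the job is handed in; nothing more can be done
None
```

The skewer is back in its rest with all three rings side by side against the collar, after a push on the stop of about 6 N. It is released and the job is handed in; no verdict was returned.

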